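Lay out the varnishing place around an ejected plaster block

TASK

Lay out the varnishing place on the cork mat, everything upright. Press the ejector lever of the block mould fully down so that the plaster block rises, then stand the block centred in the middle ring of the mat and the dental cast, teeth up, centred on top of the block. Stand the small glass dish centred in the ring to the left of the block and the steel pot centred in the ring behind it (left and behind as seen from the robot; behind is away from the robot).

Things in the scene. Friction and masses are not known exactly. Their poses are not given: they have to be found in the camera images.
- ejector (a joint): The black-padded lever on the robot side of the block mould; hinge angle in rad: 0 = lever up (block seated), 0.5 = fully down (block raised 22 mm). It needs about 5 N on its pad, moves stiffly and stays where it is left.
- ejector_pad (a point): Centre of the top face of the lever's black pad (24 x 36 mm), where to press; it turns with the lever. Lever up it stands 44 mm above the worktop, fully down 22 mm. Before pressing, its x axis is the mould's x axis; the pocket's centre lies 85 mm from it along +x.
- mould: Block mould, fixed: steel base 128 (x) x 78 (y) mm carrying an aluminium frame, 66 x 72 mm outside, its top 41 mm above the worktop; origin under the middle of the base, pocket centre 30 mm along +x. x points from the lever to the pocket, away from the robot, turned up to 0.3 rad. The pocket is 2 mm wider than the block on every side.
- block_c (a point): Centre (half-way up) of the cream plaster block, 46 (x) x 52 (y) x 36 mm (z, up) with rounded edges. At the start it sits in the mould's pocket, turned as the mould, its top only 3 mm proud of the frame (top 44 mm above the worktop); raised by the lever its top is 66 mm above the worktop and its upper 25 mm can be gripped.
- cast_c (a point): Centre (half-way up) of the white plaster dental cast, the only one standing loose in the front part of the worktop: 60 (x) x 77 (y) x 26 mm (z, up, teeth up), flat underside; grasp across its 60 mm, along its x axis.
- pot_c (a point): Centre (half-way up) of the empty plain round grey steel pot, 52 mm diameter, 42 mm high; z up.
- dish_c (a point): Centre (half-way up) of the small low round glass dish with pink contents, 42 mm diameter, 16 mm high; z up.
- mat: Square cork mat, 280 x 280 x 2 mm, fixed on the worktop; origin at its centre on the worktop (underside), which is also the centre of the middle ring. It carries five equal white ring marks, flat, 72 mm in diameter, in a cross: the middle one and four at 95 mm from it. Its x axis points away from the robot, y to the left, turned up to 0.25 rad.
- ring_left (a point): Centre of the left ring mark of the mat (95 mm along the mat's +y), on the mat's top, 2 mm above the worktop.
- ring_behind (a point): Centre of the ring mark behind the middle one (95 mm along the mat's +x, away from the robot), on the mat's top, 2 mm above the worktop.
Not all that is in view belongs to the job. Leave any black or turquoise look-alike of the part that bears dish_c alone.

How it is judged (in metres and radians):
On the way, in this order (a step that is already met when the one before it is completed fails the run):
1. the lever is pressed fully down and the block has risen from its pocket (value of joint ejector above 0.42 rad and height (world z) of block_c above 0.041 m), for 0.2 s.
2. the block stands in the middle ring of the mat (horizontal distance between block_c and mat below 0.015 m and height (world z) of block_c between 0.012 and 0.026 m and angle between block_c's own z axis and vertical below 0.12 rad), for 0.2 s.
3. the cast sits on the block (horizontal distance between cast_c and block_c below 0.015 m and height (world z) of cast_c between 0.045 and 0.057 m and angle between cast_c's own z axis and vertical below 0.12 rad), for 0.2 s.
At the end, for the whole second after the job is handed in: The block stands upright on the mat within 15 mm of the middle ring's centre, the cast upright (teeth up) on it within 15 mm of its centre, the dish upright within 15 mm of the centre of the left ring, and the pot upright within 15 mm of the centre of the ring behind; all released and at rest (all of step 2 and all of step 3 and horizontal distance between dish_c and ring_left below 0.015 m and height (world z) of dish_c between 0.004 and 0.016 m and angle between each of dish_c, pot_c's own z axis and vertical below 0.12 rad and horizontal distance between pot_c and ring_behind below 0.015 m and height (world z) of pot_c between 0.017 and 0.029 m and linear speed of each of block, cast, pot, dish below 0.03 m/s and angular speed of each of block, cast, pot, dish below 0.3 rad/s); the robot touches nothing.
It also fails if it takes over 115 s, if anything falls off the work surface, if the arm or the gripper's body presses on something with over 40 N, if the wrist force passes 120 N, or if a joint passes its speed limit or range.

ROBOT

A 7-joint arm with a two-finger parallel gripper is mounted at the origin on a cart in front of the work surface, level with it; the furniture and walls round the work are solid. World frame = base frame: x ahead of the robot, y to its left, z up, the work surface at z = 0. Lengths are in mm, angles in rad, forces in N, time in s.
With the tool pointing down it reaches from about 400 to 925 mm from the base axis. Payload 4.1 kg.
Tool frame: the origin (TCP) lies at the very end of the fingers, on their centre line; the grasp point (between the pads) lies 19 mm behind it; z points along the fingers, y is the direction in which the jaws open and shut (so a half turn about z gives the same grasp; the last joint's range is limited). The gripper opens to 85 mm and grips with 20 to 120 N. Pads are 22 mm wide; open, the fingers measure 114 mm over their backs; the gripper's body (76 mm by 85 mm) begins 54 mm behind the grasp point. The pads swing forward as they close: fully open they stand 13 mm farther back than shut.
Start: joints at [-0.099, 0.398, 0.045, 1.537, -0.019, 1.207, -0.051], TCP at [650.034, 0.031, 231.347] pointing down, gripper open.
Joint ranges: [-2.82, 2.82], [-0.49, 2.23], [-1.37, 1.46], [0, 2.46], [-1.36, 4.5], [0.23, 2], [-2.94, 2.94]. Speed limits (rad/s): [2.57, 2.57, 3.14, 3.14, 3.14, 3.14, 3.14].

INTERFACE

Orientations are given as a 3x3 rotation matrix whose columns are the frame's x, y, z axes.
In Python, from bench import manip gives the robot as it stands. The module is installed in compiled form; this text tells all that it offers. Calls block until the motion is done:
- manip.movep(position, orientation): joint-space move of the TCP to a pose.
- manip.movel(position, v=150, rot=None): straight line of the TCP; rot=None keeps the orientation; v is the mean speed in mm/s.
- manip.move_joints(angles): joint-space move.
- manip.move_gripper(opening, force=None): finger opening in mm; force is the grip in N (None keeps the last); returns when the fingers have stopped.
- manip.sleep(seconds).
- manip.inverse_kinematics(position, orientation): joint angles nearest the present ones, or None.
- manip.get_image(name): name is "scene" or "side" or "wrist"; returns a dict with "pixels" (480x640x3 uint8, blue, green, red), "fx", "fy", "cx", "cy" (pixels), "xyz" and "rotation" of the camera in the world. Camera axes: x right, y down, z forward; pixel columns grow to the right and rows downward; lengths in mm; the calibration is good to about 2 mm. A picture is of the moment at which its call begins. There is no depth.
A pose or a line that the arm cannot do raises manip.IKError and nothing moves.
- manip.sign_off(): hands the job in, once; it reports no verdict.
Trained networks look in a picture, given as the dict that the camera call returned (one of the last four; its "shot" number tells which), for a name from the list of things; names that differ only in an ending like _2 or _b are one class to them, and where a whole thing is asked for, a point or a joint stands for the part that bears it (a point fixed in the world has none). Each returns a list of dicts, best first, with "score" (0 to 1); they miss things now and then, are a little off and sometimes report something else, mostly with a low value. They report only what shows in the picture. A call takes as long as a camera call. They do not tell look-alikes from the thing itself.
- manip.recognise(picture, target): "pixel" ([column, row] in pixels, amid what is visible of it).
- manip.regions_of(picture, target): "pixels" (480x640 bool, what is visible of it) and "pixel" ([column, row] in pixels, amid what is visible of it).
Readings, each from a call of its own:
- manip.get_clock(): time.
- manip.get_q(): joint angles.
- manip.get_joint_vel(): joint speeds.
- manip.get_effort(): joint torques, N m.
- manip.get_ee_pos(): TCP position.
- manip.get_orientation(): TCP orientation.
- manip.get_wrist_force(): force on the tool from outside, world axes, zero at the start.
- manip.get_wrist_torque(): the same for the moment, N m.
- manip.get_width(): finger opening in mm.
Only numpy, scipy, OpenCV 4.12 (cv2) and the standard library are available. Lean on these libraries where they do the work, as an engineer would, in place of code of your own. Each camera call takes 0.05 s, during which the arm holds its last target.

## Working session

There is one attempt and no reset: what is moved stays moved. The work goes in short steps, each a Python script; the robot and the scene stay as the last script left them, time stands still between calls to the robot, and variables do not carry over. Pictures are saved under pics/ and viewed, and the job is handed in when it is done.

```bash
mkdir -p pics; cat > h.py <<'E'
import numpy as np, cv2
from bench import manip
def save(im,name): cv2.imwrite('pics/'+name+'.png',im['pixels'])
def ray(im,px):
    d=np.array([(px[0]-im['cx'])/im['fx'],(px[1]-im['cy'])/im['fy'],1.0])
    return np.array(im['xyz']),np.array(im['rotation'])@d
def atz(im,px,z):
    o,d=ray(im,px); return o+d*(z-o[2])/d[2]
def proj(im,P):
    c=np.array(im['rotation']).T@(np.array(P,float)-np.array(im['xyz']))
    return np.array([im['fx']*c[0]/c[2]+im['cx'],im['fy']*c[1]/c[2]+im['cy']])
def down(yaw):  # jaw (tool y) direction at angle yaw in world
    y=np.array([np.cos(yaw),np.sin(yaw),0]); z=np.array([0,0,-1.]); x=np.cross(y,z)
    return np.stack([x,y,z],1)
E
python3 - <<'E'
from h import *
for n in ['scene','side','wrist']:
    im=manip.get_image(n); save(im,n+'0')
    print(n,im['xyz'],np.round(im['rotation'],2).tolist(),im['fx'],im['cx'],im['cy'])
    for t in ['ejector','mould','block_c','cast_c','pot_c','dish_c','mat']:
        print(t,[(np.round(r['pixel']).tolist(),round(r['score'],2)) for r in manip.recognise(im,t)])
print(manip.get_clock())
print(manip.get_orientation())
E
```

```text
scene [-166.28591954  681.03890085  465.38287442] [[-0.69, -0.27, 0.67], [-0.72, 0.28, -0.64], [-0.01, -0.92, -0.39]] 475.3803021165616 320.91268588842286 242.60339981351405
ejector [([459.0, 232.0], 0.54)]
mould [([441.0, 234.0], 0.89)]
block_c [([434.0, 224.0], 0.71)]
cast_c [([388.0, 225.0], 0.9)]
pot_c [([188.0, 292.0], 0.91)]
dish_c [([292.0, 319.0], 0.87), ([235.0, 332.0], 0.72), ([255.0, 307.0], 0.57), ([220.0, 375.0], 0.56)]
mat [([320.0, 262.0], 0.72)]
side [  -78.09790112 -1058.71294678   514.28745901] [[0.88, -0.15, 0.45], [-0.47, -0.32, 0.82], [0.02, -0.93, -0.36]] 590.9132568806887 322.48145920372303 246.61600358962102
ejector [([390.0, 316.0], 0.67), ([354.0, 324.0], 0.63), ([353.0, 266.0], 0.16)]
mould [([374.0, 337.0], 0.8)]
block_c [([390.0, 316.0], 0.63)]
cast_c [([437.0, 312.0], 0.67)]
pot_c [([307.0, 219.0], 0.9)]
dish_c [([244.0, 229.0], 0.74), ([277.0, 231.0], 0.7), ([247.0, 241.0], 0.66), ([208.0, 222.0], 0.62)]
mat [([352.0, 266.0], 0.57)]
wrist [649.8959345   72.56056904 374.230094  ] [[1.0, -0.0, -0.0], [-0.0, -0.96, -0.29], [0.0, 0.29, -0.96]] 426.7394289820064 317.28585921972973 243.9920160389253
ejector []
mould [([232.0, 179.0], 0.21)]
block_c []
cast_c [([235.0, 446.0], 0.79)]
pot_c []
dish_c []
mat [([232.0, 180.0], 0.72)]
1.2
[[-2.87051606e-05  9.99999990e-01  1.37037699e-04]
 [ 1.00000000e+00  2.87057762e-05 -4.49021365e-06]
 [-4.49414738e-06  1.37037570e-04 -9.99999991e-01]]
```

View images.

View pics/scene0.png

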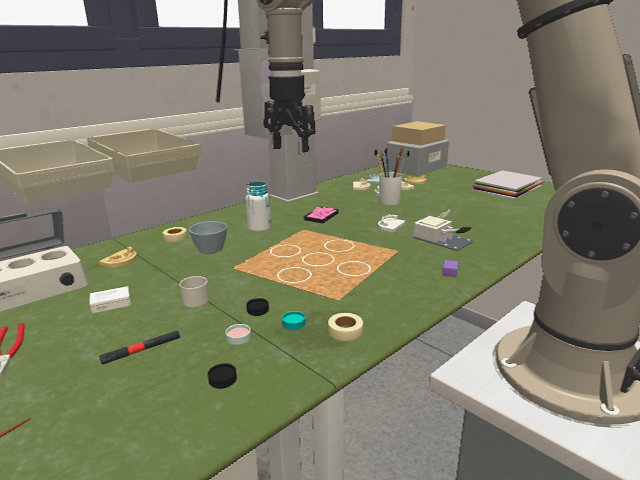

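View pics/side0.png

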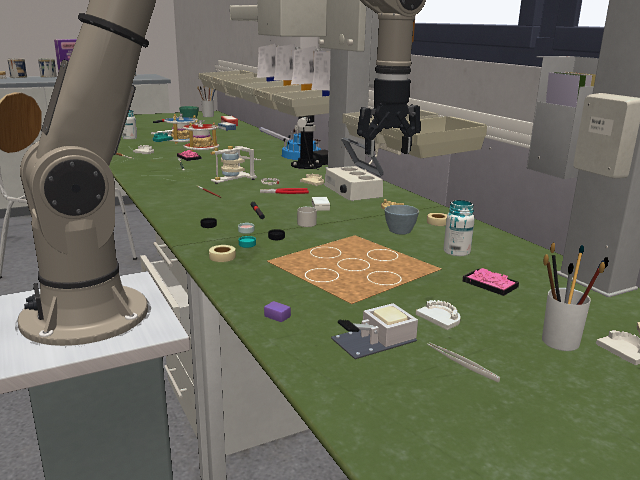

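View pics/wrist0.png

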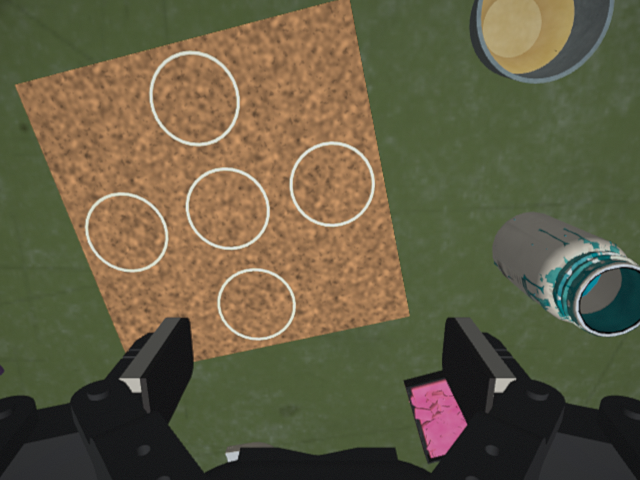

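Candidates (scene image):
- **Dish:** glass with pink contents at (238,334). Look-alikes are black at (258,307) and (222,376), and turquoise at (293,320).
- **Pot:** grey at (194,291), against the blue-grey bowl at (209,237).
- **Cast:** loose in front at (391,224) in scene and (438,313) in side. The others are at the back, (361,185) and side (620,345).
- **Block:** cream, in the mould at (433,224). The purple cube at (450,268) isn't it.

Next I'll work out rough positions and take one close crop.

```bash
python3 - <<'E'
from h import *
s=manip.get_image('scene'); d=manip.get_image('side'); w=manip.get_image('wrist')
def show(n,a,b,z): print(n,np.round(atz(s,a,z)),np.round(atz(d,b,z)))
show('dish',(238,334),(246,229),8)
show('pot',(194,291),(307,217),21)
show('cast',(391,224),(438,313),13)
show('block',(433,220),(390,313),44)
show('pad',(462,229),(349,325),44)
# rings from wrist
px=[(228,208.5),(194.5,98.5),(332.5,184),(127,232),(256.5,304)]
P=[atz(w,p,2) for p in px]
print(np.round(P,1))
# ellipse fits
g=w['pixels'].astype(int); m=((g.min(2)>170)).astype(np.uint8)
m[:, 395:]=0; m[345:]=0
cs,_=cv2.findContours(m,cv2.RETR_EXTERNAL,cv2.CHAIN_APPROX_NONE)
for c in cs:
    if len(c)>100:
        # fit circle on plane
        Q=np.array([atz(w,p[0],2)[:2] for p in c])
        A=np.c_[2*Q,np.ones(len(Q))]; x=np.linalg.lstsq(A,(Q**2).sum(1),rcond=None)[0]
        print('ring',np.round(x[:2],1),np.sqrt(x[2]+x[0]**2+x[1]**2))
a=cv2.resize(s['pixels'][270:400,160:360],None,fx=2,fy=2); b=cv2.resize(d['pixels'][280:380,320:480],(400,260))
cv2.imwrite('pics/crop1.png',np.vstack([a,b]))
E
```

```text
dish [434. 309.   8.] [434. 303.   8.]
pot [604. 294.  21.] [604. 292.  21.]
cast [ 573. -283.   13.] [ 580. -299.   13.]
block [ 463. -314.   44.] [ 464. -310.   44.]
pad [ 377. -309.   44.] [ 378. -316.   44.]
[[570.5  -6.6   2. ]
 [548.5  86.    2. ]
 [663.2  15.2   2. ]
 [477.9 -28.1   2. ]
 [591.9 -99.1   2. ]]
ring [ 591.6 -100. ] 36.586855338129816
ring [477.3 -29. ] 36.615049265260545
ring [569.9  -7.3] 36.64864575371732
ring [662.5  14.4] 36.66338740432169
ring [548.2  85.2] 36.646289120150456
```

View pics/crop1.png

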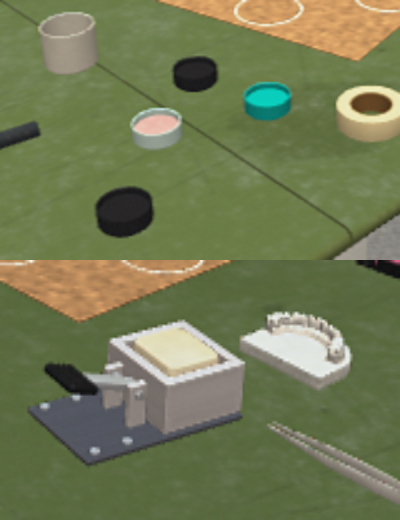

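```bash
python3 - <<'E'
from h import *
manip.movep([500,-340,260],down(0)); print(manip.get_q(), manip.get_orientation())
w=manip.get_image('wrist'); save(w,'w1'); np.save('w1.npy',w,allow_pickle=True)
for t in ['ejector','mould','block_c','cast_c']:
    R=manip.regions_of(w,t)
    for r in R[:2]:
        c=np.argwhere(r['pixels'])[:,::-1].astype(np.float32)
        print(t,r['score'],r['pixel'],cv2.minAreaRect(c))
print(manip.get_clock())
E
```

```text
[ 0.37097901  0.30189837  0.19338542  1.61635018 -0.06199237  1.22945889
  0.57969994] [[-3.09210276e-03  9.99995105e-01  4.77615675e-04]
 [ 9.99994547e-01  3.09154645e-03  1.16114347e-03]
 [ 1.15966122e-03  4.81203446e-04 -9.99999212e-01]]
ejector 0.92 [177.9, 170.4] ((193.4451141357422, 170.506103515625), (42.84743881225586, 77.63336944580078), 83.6598129272461)
block_c 0.67 [221.6, 164.4] ((232.2259521484375, 167.90780639648438), (91.6197509765625, 159.99185180664062), 88.36341857910156)
block_c 0.55 [270.4, 167.3] ((273.3500061035156, 168.4499969482422), (63.18489456176758, 55.49231719970703), 86.633544921875)
cast_c 0.64 [408.1, 149.0] ((415.1820068359375, 150.8358154296875), (85.89482879638672, 67.95588684082031), 80.6764144897461)
2.9917
```

View pics/w1.png

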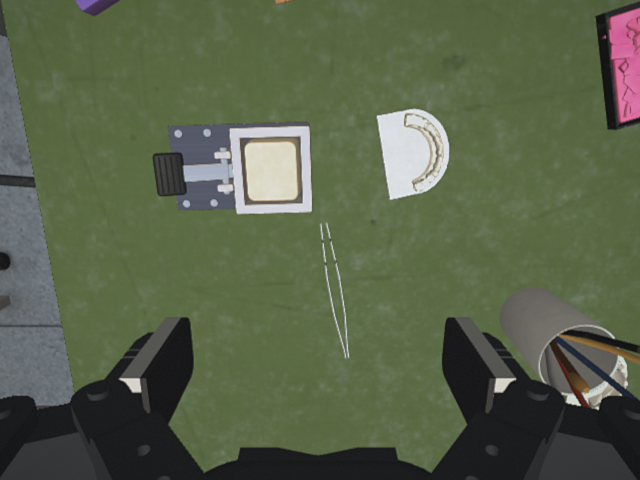

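```bash
python3 - <<'E'
from h import *
w=np.load('w1.npy',allow_pickle=True).item()
g=w['pixels'].astype(int); B,G,R=g[...,0],g[...,1],g[...,2]
def rect(m,z,n):
    m=m.astype(np.uint8); k,l,st,c=cv2.connectedComponentsWithStats(m); i=1+st[1:,4].argmax()
    Q=np.array([atz(w,(p[1],p[0]),z)[:2] for p in np.argwhere(l==i)],np.float32)
    print(n,st[i],'mean',Q.mean(0),cv2.minAreaRect(Q))
    return l==i
roi=np.zeros(B.shape,bool); roi[110:230,145:330]=1
rect(roi&(R-B>25)&(R>150),44,'block')
hull=rect(roi&(R>165)&(R-B<25)&(B>150)&(np.indices(B.shape)[1]>228),41,'frame')
rect(roi&(np.maximum(np.maximum(R,G),B)<50)&(np.indices(B.shape)[1]<190),44,'pad')
roi=np.zeros(B.shape,bool); roi[90:220,360:470]=1
cm=roi&(R>120)&(abs(R-G)<30)&(B>110)
rect(cm,0,'cast z0'); rect(cm,13,'cast z13')
k=cv2.resize(g[90:230,140:480].astype(np.uint8),None,fx=2.2,fy=2.2); cv2.imwrite('pics/c2.png',k)
for z,pts in [(13,[(377,117),(390,199)]),(0,[(377,117),(390,199)])]:
    a,b=[atz(w,p,z) for p in pts]; v=a-b; print(np.round(a),np.round(b),np.linalg.norm(v),'yaw',np.arctan2(-v[0],v[1]))
print(atz(w,(449,151),13))
E
```

```text
block [245 141  53  60 372] mean [ 464.8828  -308.85513] ((462.67572021484375, -310.11785888671875), (42.45165252685547, 49.059391021728516), 1.7919085025787354)
frame [ 229  126   83   88 2708] mean [ 462.16498 -308.33884] ((461.0881042480469, -310.17822265625), (68.52706146240234, 71.89083862304688), 1.7886589765548706)
pad [153 153  33  43 384] mean [ 380.86462 -311.62164] ((377.48907470703125, -312.6799011230469), (24.358779907226562, 34.91555404663086), 1.788434386253357)
cast z0 [ 376  108   74   92 5045] mean [ 588.6605  -297.02878] ((591.96923828125, -297.52667236328125), (61.82070541381836, 78.9218521118164), 11.595977783203125)
cast z13 [ 376  108   74   92 5045] mean [ 585.83    -296.01953] ((589.0313720703125, -296.501220703125), (59.82514953613281, 76.37425231933594), 11.595998764038086)
[ 553. -267.   13.] [ 568. -339.   13.] 74.1653181262585 yaw 0.2048387952751429
[ 555. -267.    0.] [ 571. -342.    0.] 76.63923057115748 yaw 0.20483879527514304
[ 619.07319169 -295.55825101   13.        ]
```

View pics/c2.png

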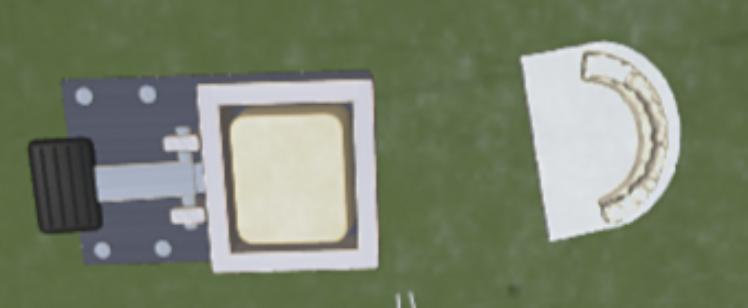

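```bash
python3 - <<'E'
from h import *
manip.move_gripper(0)
manip.movep([377.5,-312.7,90],down(0.031))
print(manip.get_ee_pos(),manip.get_wrist_force())
manip.movel([377.5,-312.7,50],v=80)
for z in [40,30,24,21,19]:
    manip.movel([377.5,-312.7,z],v=40)
    print(z,np.round(manip.get_ee_pos(),1),np.round(manip.get_wrist_force(),1))
manip.sleep(.3); print(np.round(manip.get_wrist_force(),1))
d=manip.get_image('side'); save(d,'side2')
manip.movel([377.5,-312.7,120],v=150)
manip.movep([455,-370,260],down(0.031)); manip.move_gripper(85)
w=manip.get_image('wrist'); save(w,'w2'); np.save('w2.npy',w,allow_pickle=True)
cv2.imwrite('pics/c3.png',np.vstack([cv2.resize(w['pixels'][60:280,150:450],(600,440)),cv2.resize(d['pixels'][280:370,320:480],(600,337))])[:600])
print(manip.get_clock())
E
```

```text
[ 379.66258439 -313.78654401   91.27975065] [-0.21516703  0.11928682  0.55816726]
40 [ 377.6 -312.8   39.9] [ 0.1 -0.3 -0.2]
30 [ 377.5 -312.3   29.8] [-0.  -0.5  0.1]
24 [ 377.8 -312.4   23.9] [0.1 0.2 0.8]
21 [ 378.1 -312.5   22.8] [-3.5  4.4 19.1]
19 [ 378.2 -312.6   22.3] [-6.7  6.2 33.4]
[-6.9  6.1 31.8]
9.5917
```

```bash
ls pics
```

```text
c2.png
c3.png
crop1.png
scene0.png
side0.png
side2.png
w1.png
w2.png
wrist0.png
```

View pics/c3.png

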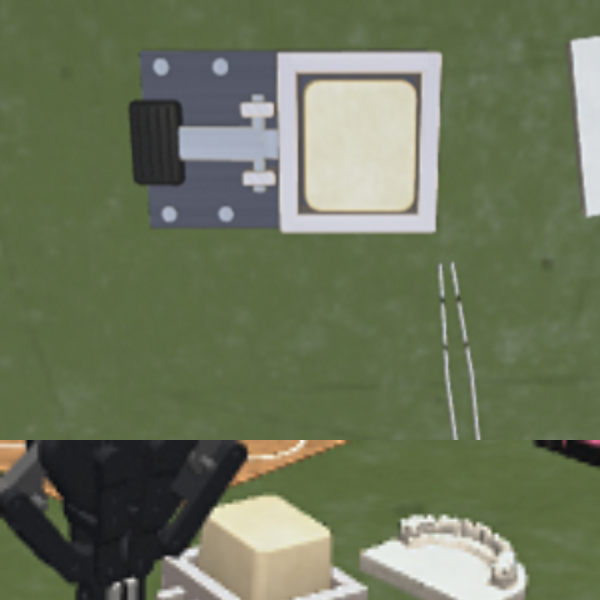

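The block is raised: the side view shows it standing well proud of the frame, with the lever pad down. Now I'll grasp it.

```bash
python3 - <<'E'
from h import *
w=np.load('w2.npy',allow_pickle=True).item()
g=w['pixels'].astype(int); B,G,R=g[...,0],g[...,1],g[...,2]
m=((R-B>25)&(R>150)).astype(np.uint8); k,l,st,c=cv2.connectedComponentsWithStats(m[:250]); i=1+st[1:,4].argmax(); print(st[i])
Q=np.array([atz(w,(p[1],p[0]),66)[:2] for p in np.argwhere(l==i)],np.float32); r=cv2.minAreaRect(Q); print(r)
p=np.array(r[0]); 
if np.linalg.norm(p-[462.7,-310.1])>5: raise SystemExit('disagree')
p=(p+[462.7,-310.1])/2; print(p)
R0=down(0.031)
manip.movep([*p,150],R0); manip.movel([*p,80],v=120); manip.movel([*p,42],v=60)
print(np.round(manip.get_ee_pos(),1),np.round(manip.get_wrist_force(),1))
manip.move_gripper(0,force=50); print(manip.get_width(),np.round(manip.get_ee_pos(),1))
d=manip.get_image('side'); save(d,'side3')
manip.movel([*p,130],v=80); print(manip.get_width(),np.round(manip.get_wrist_force(),1))
s=manip.get_image('side'); cv2.imwrite('pics/c4.png',np.hstack([d['pixels'][230:400,280:480],s['pixels'][230:400,280:480]]))
print(manip.get_clock())
E
```

```text
[302 100  56  66 440]
((462.4342041015625, -310.2584533691406), (42.57573699951172, 48.126686096191406), 1.72061288356781)
[ 462.56710205 -310.17922668]
[ 462.7 -310.3   42. ] [-0.3  0.3  0.6]
42.75669018250357 [ 462.8 -310.3   42.3]
42.23284684124744 [-0.6 -0.4 -0.8]
13.4833
```

View pics/c4.png

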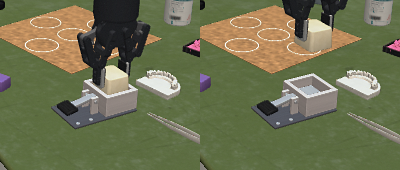

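```bash
python3 - <<'E'
from h import *
s=manip.get_image('scene');d=manip.get_image('side')
def crop(im,P,r=35):
    u,v=proj(im,P).astype(int); return cv2.resize(im['pixels'][max(v-r,0):v+r,u-r:u+r],(400,400))
cv2.imwrite('pics/c5.png',np.hstack([crop(s,(462,-310,135)),crop(d,(462,-310,135),45)]))
E
```

```text
(no output)
```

View pics/c5.png

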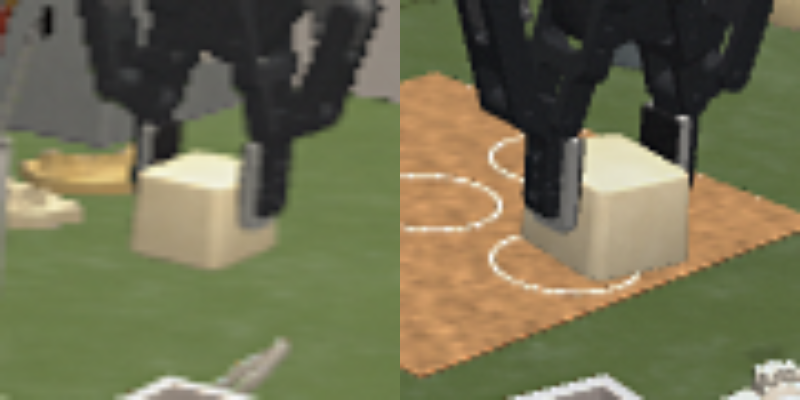

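Held level. I'll lower it into the middle ring and watch the force.

```bash
cat >> h.py <<'E'
def lower(x,y,z0,zmin,df=4,step=1.0):
    """lower from z0 in steps until the upward force rises by df"""
    manip.movel([x,y,z0],v=60); manip.sleep(.1); f0=manip.get_wrist_force()[2]; z=z0
    while z>zmin:
        z-=step; manip.movel([x,y,z],v=25); f=manip.get_wrist_force()[2]
        if f-f0>df: break
    print('lowered',z,'f',round(f-f0,1),np.round(manip.get_ee_pos(),1))
    return z
E
python3 - <<'E'
from h import *
c=[569.9,-7.3]
manip.movel([462.5,-310.2,200],v=200)
manip.movep([*c,200],down(0.23)); manip.movel([*c,40],v=120)
lower(*c,19,11)
s=manip.get_image('side'); 
manip.move_gripper(85)
manip.movel([*c,120],v=120)
# view: camera offset
manip.movep([c[0],c[1]-40,260],down(0.23))
w=manip.get_image('wrist'); save(w,'w3'); np.save('w3.npy',w,allow_pickle=True)
g=w['pixels'].astype(int); B,G,R=g[...,0],g[...,1],g[...,2]
m=((R-B>15)&(R>170)&(G>150)).astype(np.uint8); k,l,st,_=cv2.connectedComponentsWithStats(m[:320]); i=1+st[1:,4].argmax(); print(st[i])
Q=np.array([atz(w,(p[1],p[0]),38)[:2] for p in np.argwhere(l==i)],np.float32); print(cv2.minAreaRect(Q))
save(s,'side4')
print(manip.get_clock())
E
```

```text
lowered 14.0 f 6.0 [570.   -7.3  14.8]
[ 290  114   79   79 3175]
((569.1822509765625, -4.296009063720703), (65.95960235595703, 63.66518783569336), 8.898629188537598)
20.9083
```

View pics/w3.png

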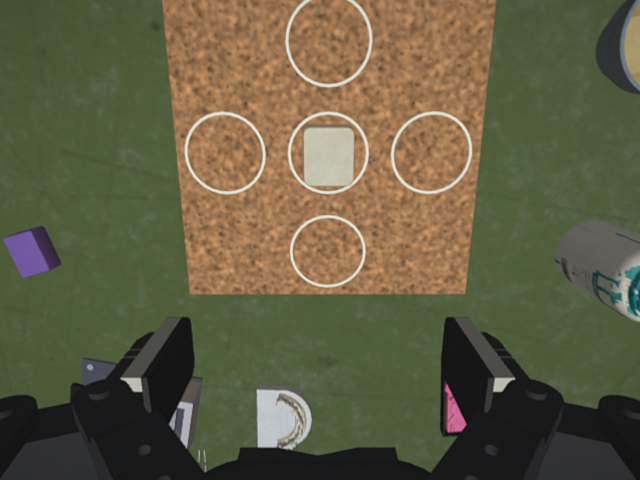

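```bash
python3 - <<'E'
from h import *
w=np.load('w3.npy',allow_pickle=True).item()
print('block',[np.round(atz(w,p,38),1) for p in [(329,156)]], 'rings',[np.round(atz(w,p,2),1) for p in [(328.5,152.5),(329,41.5),(431.5,152.5)]])
# cast, via closer look
manip.movep([580,-335,220],down(0.2))
v=manip.get_image('wrist'); save(v,'w4')
g=v['pixels'].astype(int); B,G,R=g[...,0],g[...,1],g[...,2]
m=((R>120)&(abs(R-G)<30)&(B>110)).astype(np.uint8); m[320:]=0
k,l,st,_=cv2.connectedComponentsWithStats(m); i=1+st[1:,4].argmax(); print(st[i])
for z in (5,15):
    Q=np.array([atz(v,(p[1],p[0]),z)[:2] for p in np.argwhere(l==i)],np.float32); print(z,cv2.minAreaRect(Q),Q.mean(0))
print(manip.get_clock())
E
```

```text
block [array([569.5,  -6.2,  38. ])] rings [array([570. ,  -6.2,   2. ]), array([548.5,  84.7,   2. ]), array([662.3,  15.3,   2. ])]
[ 300  117   74   96 6144]
5 ((590.0128173828125, -296.9991149902344), (60.753868103027344, 77.9257583618164), 11.583173751831055) [ 587.0704  -296.43103]
15 ((589.3462524414062, -296.0098571777344), (59.055660247802734, 75.74749755859375), 11.583159446716309) [ 586.4853  -295.45755]
22.075
```

View pics/w4.png

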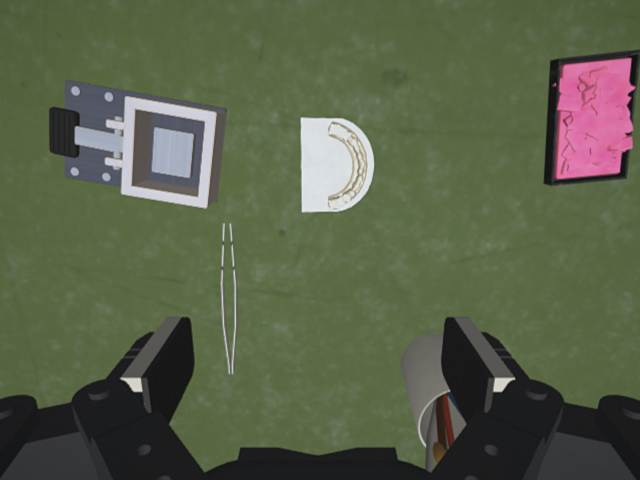

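The block sits centred in the ring and the mould pocket is empty. The cast is at (337,165), lined up with the jaws. Now I'll grasp the cast.

```bash
python3 - <<'E'
from h import *
p=[589.6,-296.5]
manip.movel([*p,80],v=150); manip.movel([*p,1],v=60)
print(np.round(manip.get_ee_pos(),1),np.round(manip.get_wrist_force(),1))
manip.move_gripper(0,force=40); print(manip.get_width(),np.round(manip.get_wrist_force(),1))
manip.movel([*p,40],v=60); print(manip.get_width(),np.round(manip.get_wrist_force(),1))
s=manip.get_image('scene');d=manip.get_image('side');w=manip.get_image('wrist')
def crop(im,P,r=40):
    u,v=proj(im,P).astype(int); return cv2.resize(im['pixels'][max(v-r,0):v+r,u-r:u+r],(400,400))
cv2.imwrite('pics/c6.png',np.hstack([crop(s,(589,-296,50)),crop(d,(589,-296,50),45)])); save(w,'w5')
print(manip.get_clock())
E
```

```text
[ 590.  -296.7    1.5] [-0.3  1.4 -0.3]
57.278008751256856 [-1.3  1.1  4.1]
57.1015970141582 [-0.4 -0.1 -1.5]
26.0
```

View pics/c6.png

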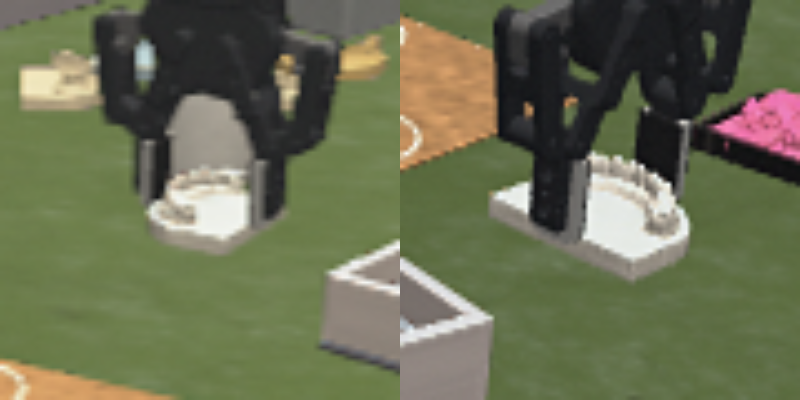

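View pics/w5.png

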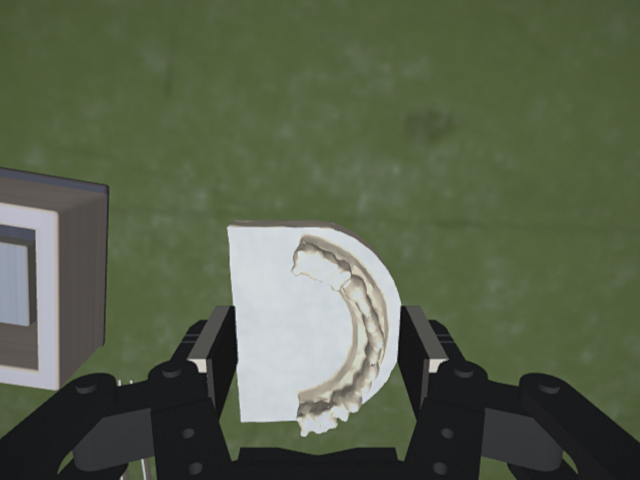

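```bash
python3 - <<'E'
from h import *
c=[569.6,-6.4]
manip.movel([589.6,-296.5,160],v=150)
manip.movep([*c,160],down(0.23)); manip.movel([*c,60],v=100)
lower(*c,44,35.5,df=4)
manip.sleep(.1)
manip.move_gripper(85)
d=manip.get_image('side');
manip.movel([*c,120],v=100)
manip.movep([c[0],c[1]-40,260],down(0.23))
w=manip.get_image('wrist'); save(w,'w6'); d=manip.get_image('side'); s=manip.get_image('scene')
np.save('w6.npy',w,allow_pickle=True)
def crop(im,P,r=40):
    u,v=proj(im,P).astype(int); return cv2.resize(im['pixels'][max(v-r,0):v+r,u-r:u+r],(400,400))
cv2.imwrite('pics/c7.png',np.hstack([crop(s,(*c,40)),crop(d,(*c,40),45)]))
g=w['pixels'].astype(int); B,G,R=g[...,0],g[...,1],g[...,2]
m=((R>120)&(abs(R-G)<30)&(B>110)).astype(np.uint8); m[300:]=0
k,l,st,_=cv2.connectedComponentsWithStats(m)
for i in range(1,k):
    if st[i,4]>1500:
        Q=np.array([atz(w,(p[1],p[0]),53)[:2] for p in np.argwhere(l==i)],np.float32); print(st[i],cv2.minAreaRect(Q))
print(manip.get_clock())
E
```

```text
lowered 39.0 f 5.8 [569.7  -6.4  39.9]
[ 287  109   82   96 6375] ((567.8375244140625, -5.922248840332031), (65.35272979736328, 75.37116241455078), 13.111601829528809)
33.275
```

View pics/c7.png

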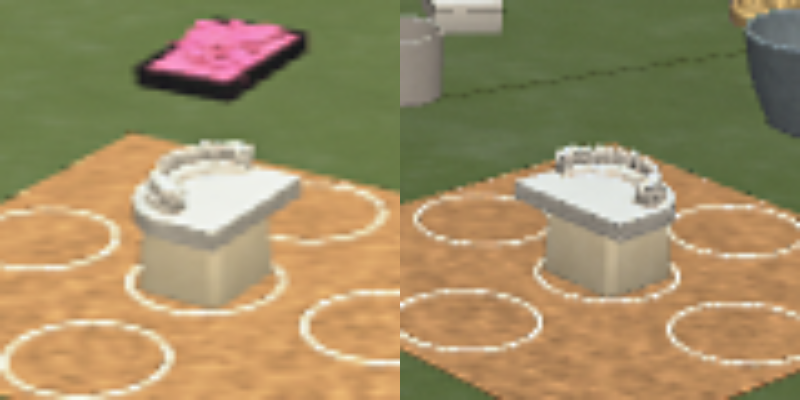

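View pics/w6.png

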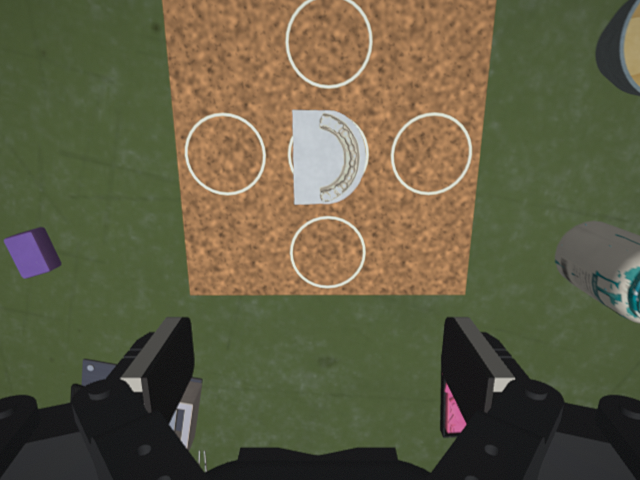

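The cast is centred and level on the block. Next I'll look at the pot and dish.

```bash
python3 - <<'E'
from h import *
manip.movep([530,262,250],down(0))
w=manip.get_image('wrist'); save(w,'w7'); np.save('w7.npy',w,allow_pickle=True)
for t in ['pot_c','dish_c']:
    for r in manip.regions_of(w,t): 
        ys,xs=np.nonzero(r['pixels']); print(t,r['score'],r['pixel'],xs.min(),xs.max(),ys.min(),ys.max())
print(manip.get_clock())
E
```

```text
pot_c 0.65 [403.2, 160.5] 369 437 129 194
dish_c 0.84 [176.7, 246.1] 154 202 224 269
dish_c 0.7 [269.6, 230.5] 246 291 206 252
dish_c 0.6 [106.8, 43.1] 79 137 12 69
dish_c 0.33 [351.4, 424.0] 329 374 415 437
34.6083
```

View pics/w7.png

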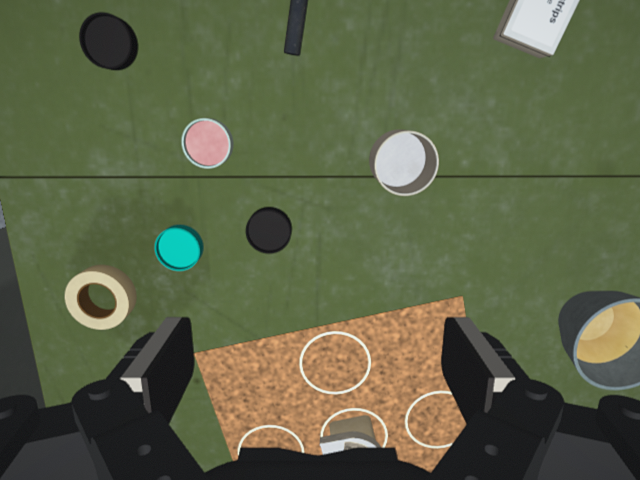

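```bash
python3 - <<'E'
from h import *
w=np.load('w7.npy',allow_pickle=True).item()
for n,c,z,h in [('pot',(406.3,162.5),42,33),('dish',(206.3,143.3),16,25)]:
    print(n,np.round(atz(w,c,z),1),[np.round(atz(w,(c[0]+s*h,c[1]),z)[0],1) for s in (-1,1)],[np.round(atz(w,(c[0],c[1]+s*h),z)[1],1) for s in (-1,1)])
print(manip.get_q())
for pos in ([604,293,120],[662.4,14.9,120]):
  for y in (0.23+np.pi/2,0.23-np.pi/2):
    q=manip.inverse_kinematics(pos,down(y)); print(pos,round(y,2),None if q is None else np.round(q,2))
cv2.imwrite('pics/c8.png',np.hstack([cv2.resize(w['pixels'][120:205,364:449],(390,390)),cv2.resize(w['pixels'][105:181,170:246],(390,390))]))
E
```

```text
pot [602.8 295.6  42. ] [np.float64(576.0), np.float64(629.6)] [np.float64(321.5), np.float64(268.5)]
dish [435.2 309.7  16. ] [np.float64(413.7), np.float64(456.7)] [np.float64(330.3), np.float64(288.4)]
[-0.49689955  0.28007722 -0.0389335   1.65710945  0.01231946  1.20471269
 -0.54186495]
[604, 293, 120] 1.8 [-0.29  0.54 -0.32  1.59  0.19  1.04  1.14]
[604, 293, 120] -1.34 [-0.64  0.54  0.17  1.6  -0.1   1.02 -1.78]
[662.4, 14.9, 120] 1.8 [ 0.06  0.52 -0.21  1.61  0.12  1.02  1.62]
[662.4, 14.9, 120] -1.34 [-0.27  0.53  0.26  1.62 -0.15  1.01 -1.31]
```

View pics/c8.png

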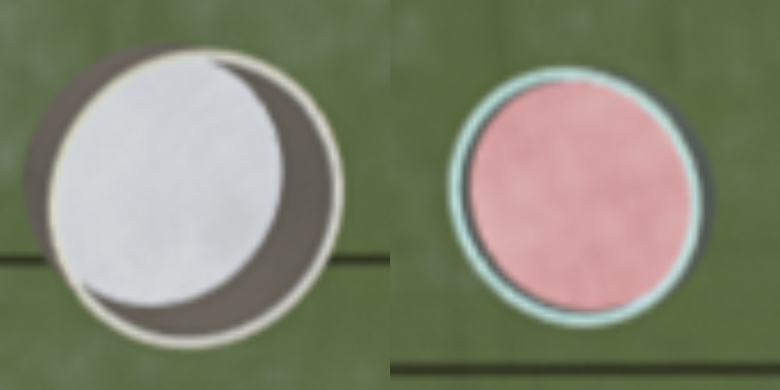

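The crop shows the pot rim centred at (406.7,163) and the pink dish rim at (206,143.3). I'll pick up the pot first.

```bash
python3 - <<'E'
from h import *
p=[603.1,295.1]; R0=down(0.23-np.pi/2); c=[662.4,14.9]
manip.movep([*p,120],R0); manip.movel([*p,70],v=120); manip.movel([*p,9],v=60)
print(np.round(manip.get_ee_pos(),1),np.round(manip.get_wrist_force(),1))
manip.move_gripper(0,force=30); print(manip.get_width(),np.round(manip.get_wrist_force(),1))
manip.movel([*p,160],v=120); print(manip.get_width())
d=manip.get_image('side'); cv2.imwrite('pics/c9.png',cv2.resize(d['pixels'][120:280,230:430],None,fx=3,fy=3))
manip.movel([*c,160],v=200,rot=R0); manip.movel([*c,50],v=100)
lower(*c,16,8,df=4); manip.sleep(.1)
manip.move_gripper(85); manip.movel([*c,140],v=100)
print(manip.get_clock())
E
```

```text
[603.5 295.3   9.5] [-0.4  0.4 -0.3]
50.398505523439646 [-0.5 -1.   2.9]
50.13666947299597
lowered 11.0 f 5.2 [662.5  14.9  11.7]
46.2333
```

View pics/c9.png

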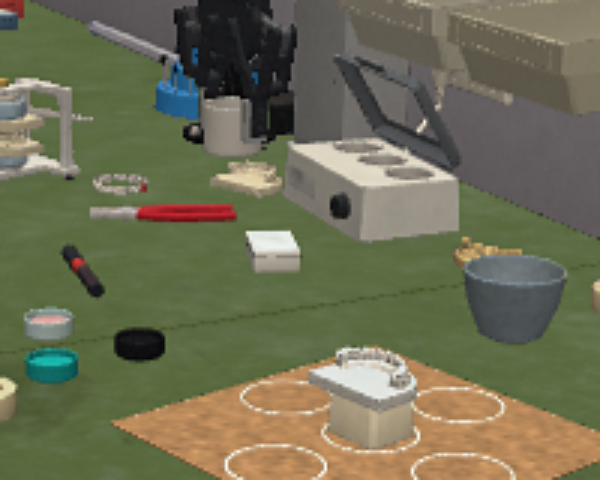

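The pot was carried level and set down. Now the dish.

```bash
python3 - <<'E'
from h import *
p=[435.2,309.7]; c=[548.4,85]
R0=down(0.0)
manip.movel([662.4,14.9,200],v=150)
manip.movep([*p,140],R0); manip.move_gripper(65); manip.movel([*p,50],v=120); manip.movel([*p,1.5],v=50)
print(np.round(manip.get_ee_pos(),1),np.round(manip.get_wrist_force(),1))
manip.move_gripper(0,force=25); print(manip.get_width(),np.round(manip.get_wrist_force(),1))
manip.movel([*p,60],v=80); print(manip.get_width())
d=manip.get_image('side'); w=manip.get_image('wrist'); 
cv2.imwrite('pics/c10.png',np.hstack([cv2.resize(d['pixels'][150:270,180:300],(400,400)),cv2.resize(w['pixels'],(533,400))]))
print(manip.get_clock())
E
```

```text
[435.4 309.9   1.8] [ 0.3  1.3 -0.5]
40.19058335949605 [-1.4 -0.7  5.5]
40.08638703999253
51.875
```

View pics/c10.png

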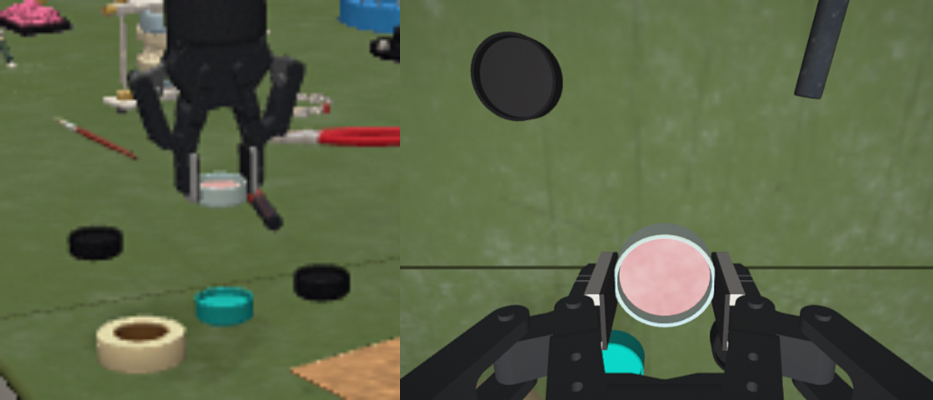

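```bash
python3 - <<'E'
from h import *
p=[435.2,309.7]; c=[548.4,85]; R1=down(0.23)
manip.movel([*p,150],v=120)
manip.movep([*c,150],R1); manip.movel([*c,40],v=80)
lower(*c,8,0,df=4); manip.sleep(.1)
manip.move_gripper(70); manip.movel([*c,150],v=80); manip.move_gripper(85)
manip.movep([600,-20,300],down(0.23))
w=manip.get_image('wrist'); save(w,'w8'); np.save('w8.npy',w,allow_pickle=True)
d=manip.get_image('side'); s=manip.get_image('scene')
cv2.imwrite('pics/c11.png',np.hstack([cv2.resize(s['pixels'][200:320,220:420],(400,240)),cv2.resize(d['pixels'][200:320,250:450],(400,240))]))
print(manip.get_clock())
E
```

```text
lowered 3.0 f 9.1 [548.6  85.    4.1]
61.05
```

View pics/w8.png

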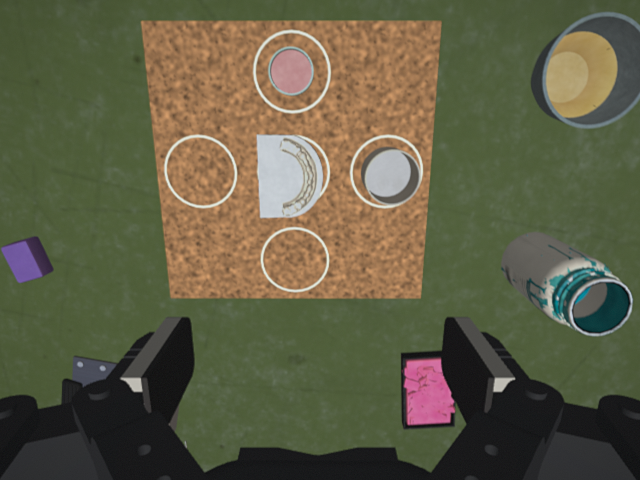

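View pics/c11.png

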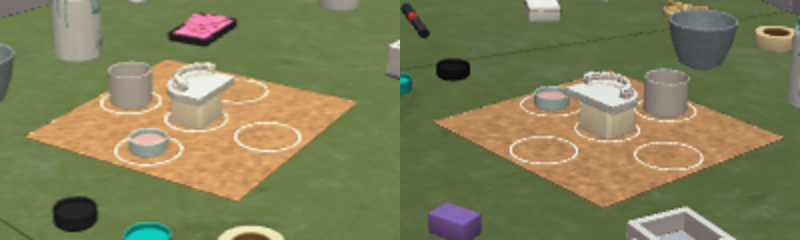

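```bash
python3 - <<'E'
from h import *
w=np.load('w8.npy',allow_pickle=True).item()
for n,p,z in [('dish',(291.5,71),18),('ringL',(292,71.5),2),('pot',(390.5,177.3),44),('ringB',(386.8,171.8),2),('cast',(291,176),53)]: print(n,np.round(atz(w,p,z),1))
cv2.imwrite('pics/c12.png',cv2.resize(w['pixels'][20:230,220:430],(600,600)))
E
```

```text
dish [549.   85.2  18. ]
ringL [548.3  86.1   2. ]
pot [660.   14.3  44. ]
ringB [662.9  14.9   2. ]
cast [570.1  -4.3  53. ]
```

View pics/c12.png

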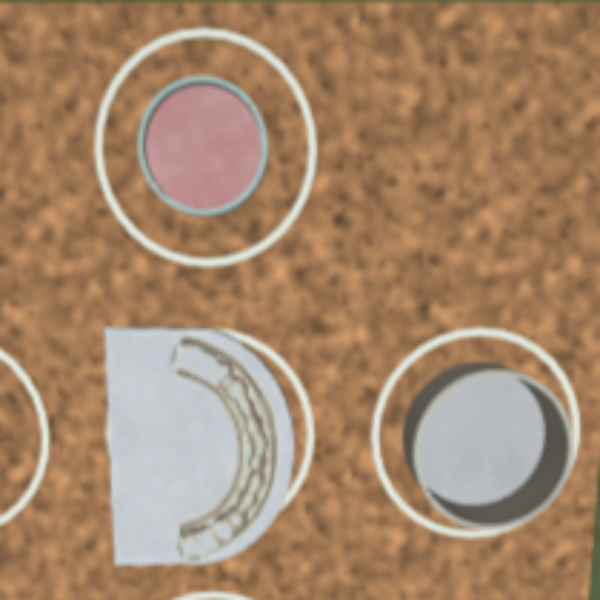

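```bash
python3 -c "
from h import *
print(manip.get_wrist_force(),manip.get_clock()); manip.sign_off()"
```

```text
[ 0.00446582  0.70319108 -0.66025552] 61.05
the job is handed in; nothing more can be done
```

I pressed the lever fully down, and the block rose. I then stood the block in the middle ring, the cast teeth up on the block, the pot in the ring behind and the pink glass dish in the left ring. I handed the job in at 61 s of the 115 s allowed.

In the last pictures, distances from the ring or block centre (limit 15 mm) were:

| Item | Distance |
|---|---|
| Block (measured before the cast went on) | about 1 mm |
| Cast on the block | about 2–3 mm |
| Dish | about 1 mm |
| Pot | about 2–3 mm |

Everything looked upright and released, and the arm was well clear of it all. The lever push peaked at about 34 N at the wrist.

- **Lever angle:** I had no direct reading of it. I judged it from the pad's height (TCP at 22 mm) and from the block standing raised in the pictures.
- **One bad measurement:** an automatic colour outline of the placed block came out too large (66 x 64 mm) because it took in the white ring. I discarded it and used the block's centre picked by eye in the picture.
- **Gripper width:** it read 42 mm on the 46 mm block and 2–3 mm low on the other parts, but every grip held.

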